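Load the bench demagnetiser and set its strength knob

TASK

The two pipe sleeves in the handled tray must be demagnetised before welding. Lift the tray by its handle, carry it level so that the sleeves stay standing in it, and set it down gently and flat in the middle of the demagnetiser's work plate; also turn the knob on the demagnetiser clockwise until its pointer lines up with the small raised tab on the ring round it. Leave the loose pipe sleeve and the brush on the bench where they are.

Things in the scene. Friction and masses are not known exactly. Their poses are not given: they have to be found in the camera images.
- tray: grey sheet-steel tote tray, 130 mm (its x) by 160 mm (its y), walls 40 mm high, 3 mm thick, floor 3 mm, with a carrying bar over its middle and a sleeve standing loose on each side of the bar. Loose; 0.6 to 0.8 kg with both sleeves. Origin: centre of its underside, z up. Its heading on the plate does not matter
- tray_grip (a point): middle of the tray's carrying bar, 105 mm above the tray's underside. The bar is 14 mm wide (along tray x), 18 mm high, 120 mm long (along tray y), on two uprights 104 mm apart; below it is free space down to a thin dividing wall whose top is 53 mm above the underside. Best pinched across tray x from above. Axes as the tray's
- sleeve_a: rust-brown steel pipe sleeve, 50 mm across, 55 mm tall, 3.8 mm wall, about 0.19 kg, standing in the tray on the -x side of its bar (top 58 mm above the tray's underside). Free to slide about 3 mm across and 50 mm along its half of the tray. Origin: centre of its underside, z along its axis
- sleeve_b: the same kind of sleeve on the +x side of the tray's bar
- unit: the demagnetiser: fixed grey box, 240 mm deep (x) by 370 mm wide (y). Its low deck (240 mm wide, 36 mm high) carries the work plate, centred 65 mm to -y of the origin; its raised console (130 mm wide, top 90 mm above the bench) carries the knob, 120 mm to +y. Origin: on the bench, z up, x away from the robot at yaw 0
- plate (a point): centre of the top face of the demagnetiser's work plate: square aluminium, 220 by 220 mm, 40 mm above the bench, flat, no rim. Axes: z up, y towards the raised console beside it, x away from the robot at yaw 0
- knob_grip (a point): point on the knob's upright axis at the height to grip, 130 mm above the bench, 185 mm from the plate's centre along the plate's +y. Knob, on the console's top: black disc 60 mm across with an upstanding grip bar through the axis, 64 mm long, 14 mm wide, its top 146 mm and its foot 104 mm above the bench. Axes turn with the knob: x along the bar to the pointer, z up; pinch across y
- knob_tip (a point): end of the knob's pointer, a thin low nose with a white line that sticks out beyond one end of the grip bar, 44 mm from the axis and 104 mm above the bench. Axes as knob_grip
- knob (a joint): turn of the knob in rad, 0 to 4.71, growing clockwise seen from above. Starts at 0.4 to 0.9; stiff enough to stay where it is left (friction 0.06 N m), no detents
- index_ring: fixed flat aluminium disc, 112 mm across, 3 mm thick, under the knob; over its edge a raised dark tab, 20 mm long, 10 mm wide, its top 9 mm above the console, marks the wanted setting. Origin: on the knob's axis, 90 mm above the bench; z up; x towards the tab, 46 to 66 mm out. Right when the pointer points along this x. At the start the tab is 0.6 to 1.7 rad clockwise of the pointer
- stray_sleeve: loose steel pipe sleeve, 50 mm across and 55 mm tall, standing on the bench beside the tray, beyond it. Not part of the job: leave it there. Origin: centre of its underside
- wire_brush: long-handled brush, 200 mm, lying on the bench on the robot's side of the demagnetiser. Not part of the job: leave it there. Origin on its underside, near its middle
Things that resemble listed ones, but are neither listed nor needed, are in the scene too. What is shaped like the tray but green is not meant.

How it is judged:
By the outcome, as a careful person would: the job done as asked, in the order asked, and still so for the second after the job is handed in, with the robot touching nothing.
It also fails if it takes over 72 s, if anything falls off the work surface, if the arm or the gripper's body presses on something with over 40 N, if the wrist force passes 120 N, or if a joint passes its speed limit or range.

ROBOT

A 6-joint arm with a two-finger parallel gripper is mounted at the origin on the work surface. World frame = base frame: x ahead of the robot, y to its left, z up, the work surface at z = 0. Lengths are in mm, angles in rad, forces in N, time in s.
With the tool pointing down it reaches from about 275 to 825 mm from the base axis. Payload 4.9 kg.
Tool frame: the origin (TCP) lies at the very end of the fingers, on their centre line; the grasp point (between the pads) lies 19 mm behind it; z points along the fingers, y is the line along which they close (so a half turn about z gives the same grasp; the last joint's range is limited). The gripper opens to 85 mm and grips with 20 to 120 N. Pads are 22 mm wide; open, the fingers measure 114 mm over their backs; the gripper's body (76 mm by 85 mm) begins 54 mm behind the grasp point. The pads swing forward as they close: fully open they stand 13 mm farther back than shut.
Start: joints at [1.195, 0.326, -0.193, 1.052, 0, 1.437], TCP at [131.691, 534.019, 231.281] pointing down, gripper open.
Joint ranges: [-2.65, 2.65], [-0.97, 1.79], [-1.3, 1.35], [-1.93, 2.1], [-1.47, 1.37], [-3.14, 3.14]. Speed limits (rad/s): [2.57, 2.57, 3.14, 3.14, 3.14, 3.14].

INTERFACE

Orientations are given as [roll, pitch, yaw] about the fixed x, y, z axes, in that order (R = Rz(yaw) Ry(pitch) Rx(roll)).
In Python, from bench import bot, solve_ik, imaging gives the robot as it stands. Calls block until the motion is done:
- bot.move_ptp(position, orientation): joint-space move of the TCP to a pose.
- bot.movel(position, rot=None, max_speed=150, threshold=None): straight line of the TCP; rot=None keeps the orientation; max_speed is the mean speed in mm/s. With threshold (N) it stops when the force on the tool has changed by that much, and returns True; else False.
- bot.move_j(angles): joint-space move.
- bot.grip(opening, effort=None): opening from 0.0 (shut) to 1.0 (fully open); effort is the grip in N (None keeps the last); returns when the fingers have stopped.
- bot.dwell(seconds).
- solve_ik(position, orientation): joint angles nearest the present ones, or None.
- bot.get_state(): the state.
- imaging.capture(name): name is "side" or "top"; returns the picture (400x640x3 uint8, blue, green, red); there is no depth.
- imaging.camera_model(name): a dict with "K" (3x3 intrinsics, pixels), "position" and "rotation" of the camera in the world. Camera axes: x right, y up, looking along -z (the intrinsics and any distortion apply to the point x, -y, -z); pixel columns grow to the right and rows downward; lengths in mm; the calibration is good to about 2 mm. A picture is of the moment at which its call begins. camera_model takes no time and is no camera call.
A pose or a line that the arm cannot do raises bot.IKError and nothing moves.
- bot.sign_off(): hands the job in; it is judged then, once.
The state is a dict: "t": time; "qpos": joint angles; "joint_velocities": joint speeds; "effort": joint torques, N m; "tcp_pos": TCP position; "orientation": TCP orientation; "contact_force": force on the tool from outside, world axes, zero at the start; "wrist_torque": the same for the moment, N m; "opening": opening from 0.0 (shut) to 1.0 (fully open); "gripper_force": force on a finger pad.
Only numpy, scipy, OpenCV 4.12 (cv2) and the standard library are available. Lean on these libraries where they do the work, as an engineer would, in place of code of your own. Each camera call takes 0.05 s, during which the arm holds its last target. There are 200 camera calls.

## Working session

There is one attempt and no reset: what is moved stays moved. The work goes in short steps, each a Python script; the robot and the scene stay as the last script left them, time stands still between calls to the robot, and variables do not carry over. Pictures are saved under pics/ and viewed, at most 10 in all, crops included, and the job is handed in when it is done.

```bash
mkdir -p pics; ls; python3 - <<'E'
from bench import bot, imaging
import cv2
for n in ("top","side"):
    cv2.imwrite(f"pics/{n}0.png",imaging.capture(n)); m=imaging.camera_model(n); print(n,m)
s=bot.get_state(); print(s["t"],s["tcp_pos"],s["orientation"])
E
```

```text
pics
top {'K': array([[465.59903037,   0.        , 319.06405391],
       [  0.        , 465.59903037, 202.06127667],
       [  0.        ,   0.        ,   1.        ]]), 'position': array([ 237.69772832,   16.88266635, 1400.12996675]), 'rotation': array([ 0.15175955,  0.01718265, -1.59742457])}
side {'K': array([[486.82733555,   0.        , 319.56338406],
       [  0.        , 486.82733555, 200.38032144],
       [  0.        ,   0.        ,   1.        ]]), 'position': array([  95.45114999, -896.92630142,  946.75059188]), 'rotation': array([ 0.86049339,  0.01270202, -0.37677718])}
0.1 [131.48568428 533.5240702  230.59632347] [-3.14007135e+00 -2.17074407e-04  2.89977143e+00]
```

View pics/top0.png

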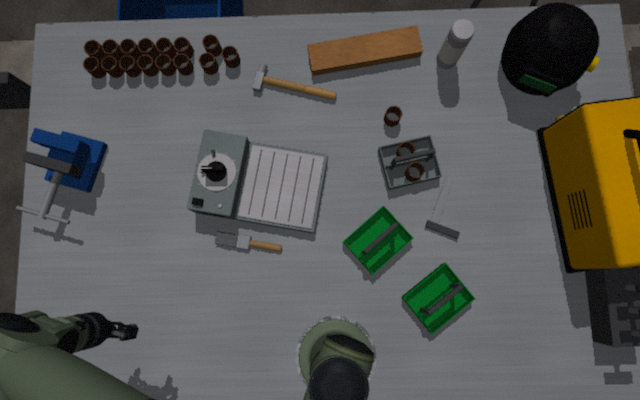

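View pics/side0.png

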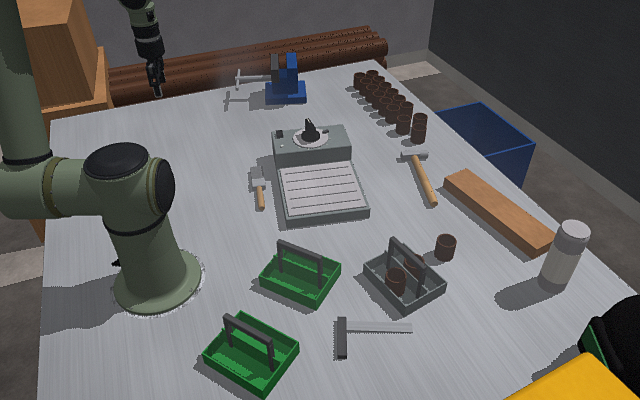

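Top view: there are three candidate trays. The grey one with two brown sleeves is at (409,163), and two empty green ones are at (377,241) and (438,299). The grey one fits the description. The unit's knob is at (215,172), its plate at (283,187), the stray sleeve at (393,116) and the brush at (250,243). I'll confirm this in enlarged crops.

```bash
cat > h.py <<'E'
import numpy as np, cv2
from scipy.spatial.transform import Rotation as R
from bench import bot, imaging, solve_ik
def cam(n):
    m=imaging.camera_model(n); return m["K"],np.array(m["position"]),R.from_euler("xyz",m["rotation"]).as_matrix()
def ray(n,px):
    K,p,M=cam(n); d=np.linalg.solve(K,[px[0],px[1],1.]); return p,M@(d*[1,-1,-1])
def onz(n,px,z):
    p,d=ray(n,px); return p+d*(z-p[2])/d[2]
def proj(n,X):
    K,p,M=cam(n); c=(M.T@(np.asarray(X,float)-p))*[1,-1,-1]; u=K@c; return u[:2]/u[2]
def tri(a,b):
    (p,d),(q,e)=ray("top",a),ray("side",b); s=np.linalg.lstsq(np.c_[d,-e],q-p,rcond=None)[0]
    A,B=p+s[0]*d,q+s[1]*e; return (A+B)/2,np.linalg.norm(A-B)
E
python3 - <<'E'
from h import *
t=cv2.imread("pics/top0.png"); s=cv2.imread("pics/side0.png")
def c(i,x,y,w,h,k): return cv2.resize(i[y:y+h,x:x+w],None,fx=k,fy=k,interpolation=cv2.INTER_CUBIC)
a=np.hstack([c(t,184,122,80,60,5),c(t,370,132,80,60,5)]); b=np.hstack([c(s,265,105,80,60,5),c(s,355,228,100,75,4)])
cv2.imwrite("pics/crop1.png",np.vstack([a,b]))
print(proj("top",[131.5,533.5,230.6]),proj("side",[131.5,533.5,230.6]))
print(onz("top",(215,172),130),onz("top",(283,187),40),onz("top",(409,163),50))
E
```

```text
[118.67943094 322.53163081] [161.49279635  93.08237582]
[526.08379894 322.41371148 130.        ] [494.72991297 140.73965225  40.        ] [ 553.96425488 -234.85353653   50.        ]
```

View pics/crop1.png

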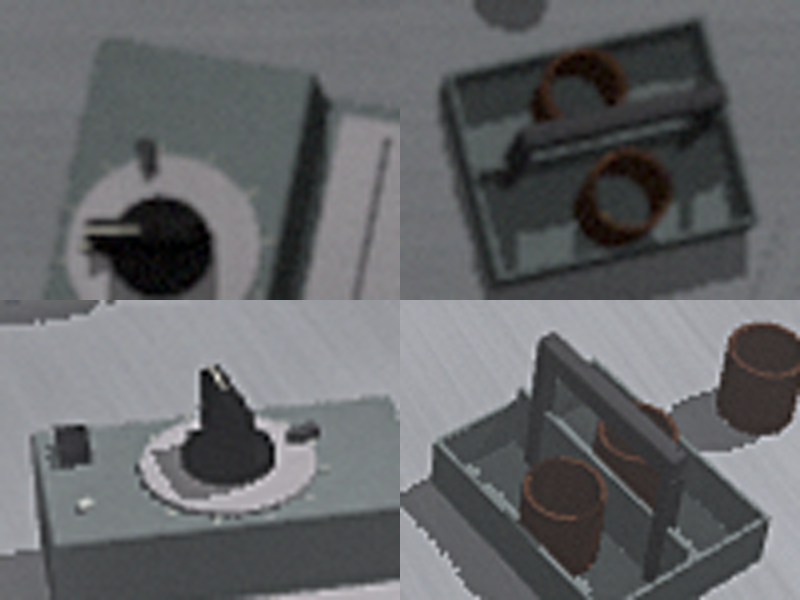

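The crops confirm the grey tray with both sleeves standing in it. Its rim corners in the top view are about (379,148), (430,136), (441,176) and (389,190). The knob pointer points left (white line near (203,168)), and the tab is at about (213.5,154). Now I'll measure these.

```bash
cat > m.py <<'E'
from h import *
t=cv2.imread("pics/top0.png"); g=cv2.cvtColor(t,cv2.COLOR_BGR2GRAY); hsv=cv2.cvtColor(t,cv2.COLOR_BGR2HSV)
K,p,M=cam("top")
# tray
C=np.array([onz("top",q,40)[:2] for q in [(379.4,147.6),(430,136.4),(441.4,176.4),(389,190)]])
print("rim",C.round(),"ctr",C.mean(0),"sides",[round(np.linalg.norm(C[i]-C[i-1])) for i in range(4)])
for i,j in((0,1),(3,2),(1,2),(0,3)): d=C[j]-C[i]; print(np.degrees(np.arctan2(d[1],d[0])))
for a,b in(((392.5,159.2),(392,237.5)),((434.4,150.4),(424.5,266.75))): print("bar end",tri(a,b), onz("top",a,114))
# sleeve test of calibration: unit plate
def ortho(z,x0,x1,y0,y1,k):  # metric view of plane z
    xs,ys=np.meshgrid(np.arange(x1,x0,-1/k),np.arange(y1,y0,-1/k),indexing="ij")
    P=np.stack([xs,ys,np.full_like(xs,z)],-1)-p; c=(P@M)*[1,-1,-1]; u=c@K.T; uv=(u[...,:2]/u[...,2:]).astype(np.float32)
    return cv2.remap(t,uv[...,0],uv[...,1],cv2.INTER_CUBIC)
a=ortho(93,420,620,240,400,2.5); b=ortho(40,380,620,0,260,2)[:, :]
c=ortho(114,460,660,-340,-140,2)
for im,n in((a,"ring"),):pass
cv2.imwrite("pics/ring.png",np.hstack([a,cv2.resize(c,(400,400))[:, :],]) if a.shape[0]==400 else a); 
# white area of plate
w=((g>105)&(hsv[...,1]<30)).astype(np.uint8)
for r,z,nm in(((242,140,90,95),40,"plate"),((190,148,48,48),93,"ring")):
    x,y,ww,hh=r; m=np.zeros_like(w); m[y:y+hh,x:x+ww]=w[y:y+hh,x:x+ww]
    print(nm,"grey pct",np.percentile(g[y:y+hh,x:x+ww],[10,50,90]))
    cs=cv2.findContours(m,cv2.RETR_EXTERNAL,2)[0]; k=max(cs,key=cv2.contourArea)
    k=cv2.convexHull(k).reshape(-1,2); W=np.array([onz("top",q,z)[:2] for q in k]).astype(np.float32)
    print(nm,cv2.minAreaRect(W),cv2.minEnclosingCircle(W))
E
python3 m.py
```

```text
rim [[ 606. -151.]
 [ 636. -304.]
 [ 513. -330.]
 [ 476. -173.]] ctr [ 557.9055852  -239.61011258] sides [132, 156, 126, 161]
-78.9682105833384
-76.97301088455507
-168.11887134633403
-170.23772335783443
bar end (array([ 555.25863211, -178.92767966,  105.46652582]), np.float64(3.607865579098327)) [ 551.39633438 -177.06305126  114.        ]
bar end (array([ 574.43719467, -296.9332235 ,  114.66261525]), np.float64(2.7156282790441493)) [ 573.2735378  -296.59007372  114.        ]
plate grey pct [ 74. 130. 140.]
plate ((499.5546875, 146.4217529296875), (222.26698303222656, 222.21804809570312), 78.68354797363281) ((501.25689697265625, 144.904296875), 153.6176300048828)
ring grey pct [ 18.  95. 137.]
ring ((537.65185546875, 326.96795654296875), (114.85662841796875, 114.00463104248047), 76.71725463867188) ((535.904052734375, 325.36285400390625), 62.636932373046875)
```

View pics/ring.png

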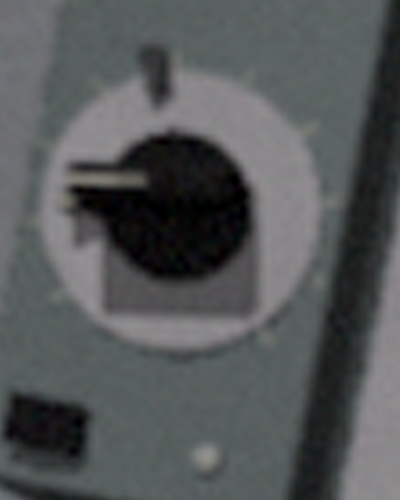

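Measured so far:
- Plate centre about (499.5,146.4), unit yaw about -0.199, knob axis about (536,327.7).
- The ortho view shows the pointer along +y: white line on the bar top from px (147,180) to (65,180), nose near (68,200).
- The tab is near px (155,75), which needs about 1.4 rad clockwise.
- Tray at about (560,-238.5), yaw about 0.19.

Next I'll check the IK, then fetch the tray.

```bash
python3 - <<'E'
from h import *
pi=np.pi
T=[560,-238.5]; P=[499.5,146.4]; Kn=[536.1,327.7]
for s in (1,-1):
    for nm,p,th in (("tray",T+[86],.19),("plate",P+[126],-.199),("k0",Kn+[111],0.),("k1",Kn+[111],-1.41),("kup",Kn+[200],0.)):
        print(s,nm,None if (q:=solve_ik(p,[pi,0,th+s*pi/2])) is None else np.round(q,2))
E
```

```text
1 tray [-0.52  0.56 -0.22  0.79  0.    0.86]
1 plate [ 0.14  0.37 -0.42  0.78  0.    1.91]
1 k0 [ 0.43  0.57 -0.14  0.87  0.    2.  ]
1 k1 [ 0.43  0.57 -0.14  0.87  0.   -2.87]
1 kup [ 0.43  0.49 -0.02  1.06  0.    2.  ]
-1 tray [-0.52  0.56 -0.22  0.79  0.   -2.28]
-1 plate [ 0.14  0.37 -0.42  0.78  0.   -1.23]
-1 k0 [ 0.43  0.57 -0.14  0.87  0.   -1.14]
-1 k1 [ 0.43  0.57 -0.14  0.87  0.    0.27]
-1 kup [ 0.43  0.49 -0.02  1.06  0.   -1.14]
```

```bash
python3 - <<'E'
from h import *
pi=np.pi; o=[pi,0,.19+pi/2]
bot.grip(1.0,20)
bot.move_ptp([560,-238.5,220],o)
bot.movel([560,-238.5,86],max_speed=90)
f=bot.get_state()["contact_force"]; print("down",f)
bot.grip(0.0,90); s=bot.get_state(); print("grip",s["opening"],s["gripper_force"],s["contact_force"],s["wrist_torque"])
bot.movel([560,-238.5,106],max_speed=30); bot.dwell(.3)
s=bot.get_state(); print("lift",s["opening"],s["contact_force"],s["wrist_torque"],s["tcp_pos"],s["t"])
t=imaging.capture("top"); v=imaging.capture("side")
c=lambda i,x,y,w,h,k: cv2.resize(i[y:y+h,x:x+w],None,fx=k,fy=k,interpolation=cv2.INTER_CUBIC)
cv2.imwrite("pics/lift.png",np.hstack([c(t,360,110,100,100,4),c(v,345,190,120,120,4)[:400,:400]]))
E
```

```text
down [-0.57686895 -0.29127407 -0.21543309]
grip 0.14713081957108065 88.87607932090759 [ 3.75085127  0.8951199  -0.7453363 ] [ 0.08357507 -0.760317    0.03587974]
lift 0.15262468433039064 [ 0.14965337  0.6902124  -6.68296708] [0.01125004 0.09176028 0.04627032] [ 559.89678702 -238.4432941   105.83467332] 6.825
```

View pics/lift.png

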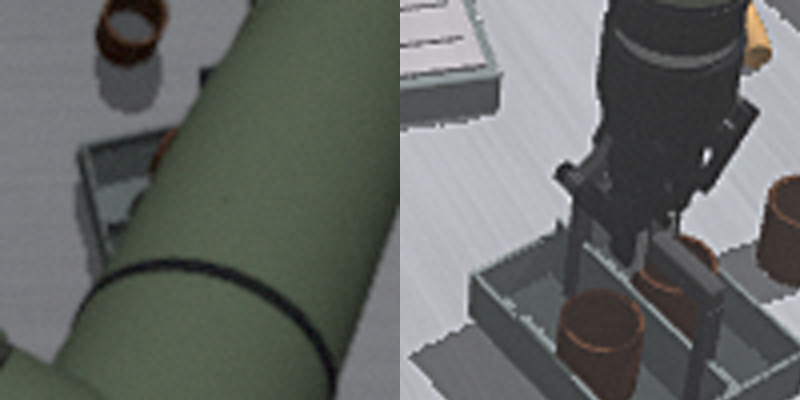

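The tray is lifted level (6.7 N) with both sleeves standing at side-crop px (600,345) and (680,290). Grip is near mid-bar. Next, carry it to the plate.

```bash
python3 - <<'E'
from h import *
pi=np.pi; oP=[pi,0,-.199+pi/2]
bot.movel([560,-238.5,196],max_speed=60)
bot.movel([499.5,146.4,196],oP,max_speed=70)
bot.movel([499.5,146.4,134],max_speed=40); bot.dwell(.4)
hit=bot.movel([499.5,146.4,122],max_speed=8,threshold=3)
bot.dwell(.2); s=bot.get_state(); print(hit,s["tcp_pos"],s["contact_force"],s["wrist_torque"],s["t"])
c=lambda i,x,y,w,h,k: cv2.resize(i[y:y+h,x:x+w],None,fx=k,fy=k,interpolation=cv2.INTER_CUBIC)
cv2.imwrite("pics/place.png",np.hstack([c(imaging.capture("top"),230,130,110,110,4)[:400,:400],c(imaging.capture("side"),250,120,130,130,3)[:400,:400] if 0 else cv2.resize(imaging.capture("side")[110:240,255:385],(400,400),interpolation=cv2.INTER_CUBIC)]))
E
```

```text
True [500.06341367 146.2854946  125.78562814] [ 3.34648005 -0.5096652   6.18431733] [-0.00366222 -0.29300115  0.03611452] 17.575
```

View pics/place.png

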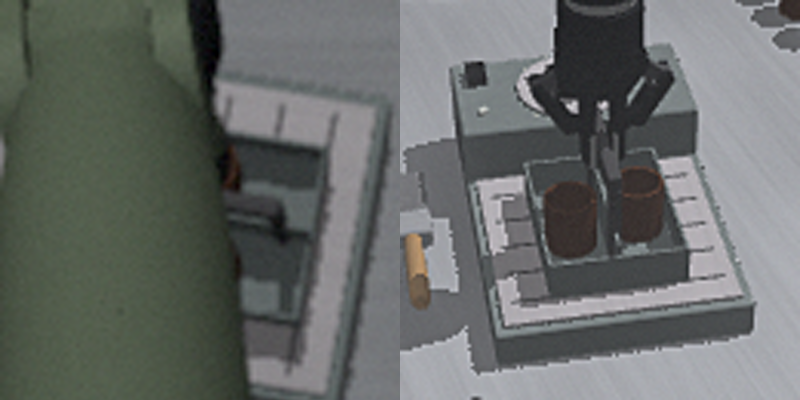

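The tray stands flat near the middle of the plate with both sleeves upright (side-crop px (570,220) and (640,205)). Now I'll release it, back off, and measure both placement and knob.

```bash
python3 - <<'E'
from h import *
bot.grip(0.7,20); s=bot.get_state(); print(s["contact_force"],s["tcp_pos"])
bot.movel([499.5,146.4,240],max_speed=90)
bot.move_ptp([380,-60,300],[np.pi,0,-np.pi/2]); print(bot.get_state()["t"])
t=imaging.capture("top"); cv2.imwrite("pics/t2.png",t); cv2.imwrite("pics/s2.png",imaging.capture("side"))
c=lambda i,x,y,w,h,k: cv2.resize(i[y:y+h,x:x+w],None,fx=k,fy=k,interpolation=cv2.INTER_CUBIC)
cv2.imwrite("pics/after.png",np.hstack([c(t,240,135,100,100,4),c(t,190,140,50,75,8)[:400,:400]]))
E
```

```text
[ 0.04569754 -0.07580522 -0.33039268] [497.37185092 146.07416483 123.93187505]
22.8167
```

View pics/after.png

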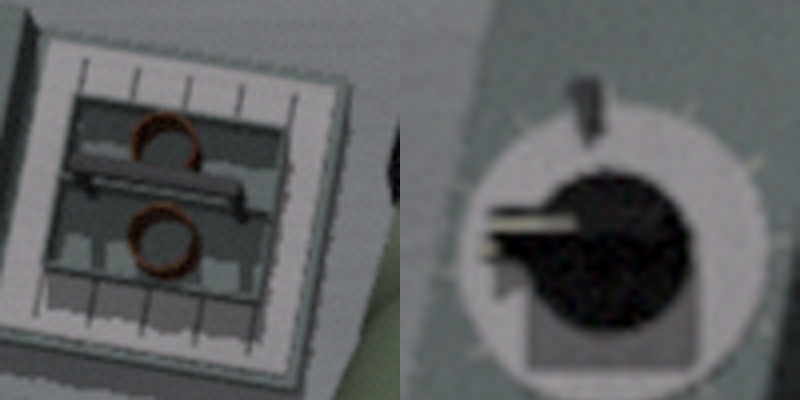

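```bash
python3 - <<'E'
from h import *
C=np.array([onz("top",(240+x/4,135+y/4),80)[:2] for x,y in((78,95),(287,128),(263,302),(43,268))]); c=C.mean(0)
d=c-[499.5,146.4]; a=-.199; print("tray",c,"off plate axes",d@[np.cos(a),np.sin(a)],d@[-np.sin(a),np.cos(a)],[round(np.linalg.norm(C[i]-C[i-1])) for i in range(4)])
t=cv2.imread("pics/t2.png"); g=cv2.cvtColor(t,6).astype(float)
k=np.array([536.1,327.7]); px=lambda x,y:(190+(x-400)/8,140+y/8)
ang=lambda v:np.degrees(np.arctan2(v[1],v[0]))
# white line: weighted centroid per column
W=[]
for u in range(202,211):
    col=g[162:175,u]; w=np.clip(col-60,0,None)*(np.abs(np.arange(162,175)-167.6)<2.5)
    if w.sum()>20: W.append(onz("top",(u,(w@np.arange(162,175))/w.sum()),146)[:2])
W=np.array(W); vx,vy,x0,y0=cv2.fitLine(W.astype(np.float32),2,0,.01,.01).ravel(); v=np.array([vx,vy])*np.sign(vy)
print("line",ang(v),"offset of axis",np.cross(v,k-[x0,y0]),"tip dir",[ang(q-k).round(1) for q in W[:3]],"nose",ang(onz("top",px(487,248),104)[:2]-k))
for q in((585,80),(587,105),(592,140)): print("tab",ang(onz("top",px(*q),99)[:2]-k),np.linalg.norm(onz("top",px(*q),99)[:2]-k))
E
```

```text
tray [494.90400393 140.16726011] off plate axes -3.273147826834023 -7.018313879759381 [130, 155, 128, 160]
line 88.58217 offset of axis -0.6552473834975674 tip dir [np.float64(90.0), np.float64(90.1), np.float64(90.4)] nose 89.94220316881761
tab 7.4060893306202 62.675960986874195
tab 7.845741657524977 53.34328371727412
tab 7.684944822363001 40.18042125358103<stdin>:13: DeprecationWarning: Arrays of 2-dimensional vectors are deprecated. Use arrays of 3-dimensional vectors instead. (deprecated in NumPy 2.0)
```

The tray is about 3 and 7 mm off centre, with a 30–45 mm margin, which is fine. The pointer is at about 89.5° and the tab at about 7.6°. Now I'll turn the knob.

```bash
cat > knob.py <<'E'
from h import *
import sys
a0,a1=map(float,sys.argv[1:3]); k=[536.1,327.7]; pi=np.pi
o=lambda a:[pi,0,np.radians(a-90)-pi/2]
bot.grip(1.0,20)
bot.move_ptp(k+[210],o(a0)); bot.movel(k+[111],max_speed=80)
bot.grip(0.0,40); s=bot.get_state(); print("grip",s["opening"],s["contact_force"],s["wrist_torque"])
for a in np.linspace(a0,a1,max(2,int(abs(a1-a0)/20)+1))[1:]: bot.move_ptp(k+[111],o(a))
bot.dwell(.2); s=bot.get_state(); print("turned",s["tcp_pos"],s["orientation"],s["contact_force"],s["wrist_torque"])
bot.grip(1.0,20); bot.movel(k+[210],max_speed=90)
bot.move_ptp([380,-60,300],[pi,0,-pi/2]); print(bot.get_state()["t"])
t=imaging.capture("top"); v=imaging.capture("side"); cv2.imwrite("pics/t3.png",t); cv2.imwrite("pics/s3.png",v)
c=lambda i,x,y,w,h,q: cv2.resize(i[y:y+h,x:x+w],None,fx=q,fy=q,interpolation=cv2.INTER_CUBIC)
cv2.imwrite(f"pics/knob{a1:.0f}.png",np.hstack([c(t,190,140,50,60,8),c(v,255,105,130,156,3)[:468].copy()[:480] if 0 else cv2.resize(v[105:225,255:375],(480,480))]))
E
python3 knob.py 89.5 7.6
```

```text
grip 0.15631779677458568 [ 3.19941892 -0.37927646  0.08697464] [-0.10245539 -0.41408485  0.0089582 ]
turned [536.85822214 327.78297961 111.22934718] [ 3.14151790e+00  1.45794061e-03 -3.00638856e+00] [ 4.44032057 -0.41563396 -0.72480251] [ 0.01911061 -0.99317402 -0.07606306]
32.7
```

```bash
ls pics
```

```text
after.png
crop1.png
knob8.png
lift.png
place.png
ring.png
s2.png
s3.png
side0.png
t2.png
t3.png
top0.png
```

View pics/knob8.png

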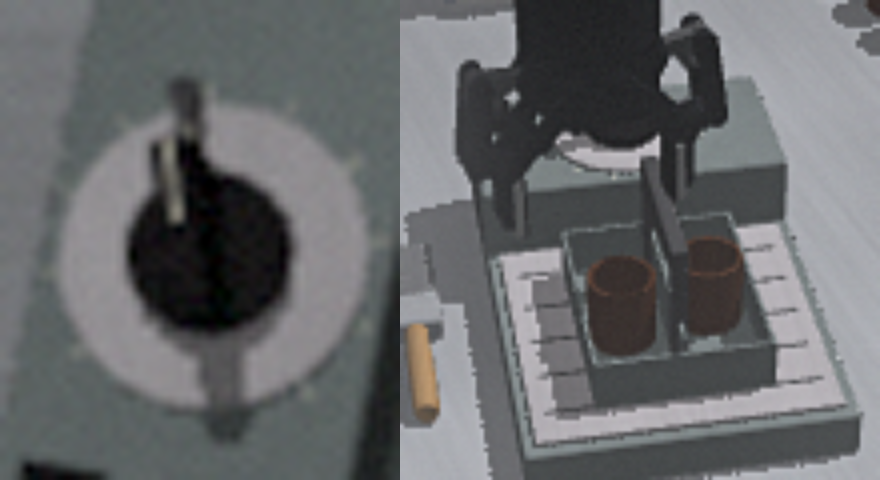

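The pointer's white line now runs from crop px (178,220) to (165,140), toward the tab at (187,100). Tray and sleeves are undisturbed. Now I'll check the angle numerically.

```bash
python3 - <<'E'
from h import *
g=cv2.cvtColor(cv2.imread("pics/t3.png"),6).astype(float); k=np.array([536.1,327.7]); W=[]
ang=lambda v:round(float(np.degrees(np.arctan2(v[1],v[0]))),1)
for r in range(158,168):
    xc=190+(165+13*((r-140)*8-140)/80)/8; xs=np.arange(205,218); w=np.clip(g[r,205:218]-60,0,None)*(abs(xs-xc)<2)
    if w.sum()>20: W.append(onz("top",(w@xs/w.sum(),r),146)[:2])
W=np.array(W); v=W[0]-W[-1]; f=cv2.fitLine(W.astype(np.float32),2,0,.01,.01).ravel(); print("line",ang(f[:2]*np.sign(f[0])),"rel axis",[(ang(q-k),round(np.linalg.norm(q-k))) for q in W])
for a in (4,7.6,11):
    u=np.array([np.cos(np.radians(a)),np.sin(np.radians(a))]); q=lambda r,z:((proj("top",[*(k+r*u),z])-[190,140])*8).round()
    print(a,"line",q(0,146),q(32,146),"tab",q(46,99),q(66,99),"nosetip",q(44,104))
E
```

```text
line 8.4 rel axis [(7.7, 27), (8.5, 24), (9.3, 21), (10.0, 18), (8.9, 15), (7.8, 12), (5.7, 9), (5.4, 6), (8.7, 4), (32.3, 1)]
4 line [174. 218.] [168. 129.] tab [198. 123.] [195.  70.] nosetip [195. 125.]
7.6 line [174. 218.] [163. 129.] tab [190. 124.] [183.  71.] nosetip [187. 126.]
11 line [174. 218.] [157. 130.] tab [183. 126.] [173.  73.] nosetip [180. 128.]
```

```bash
python3 - <<'E'
from h import *
e=[onz("top",(240+x/4,135+y/4),154)[:2] for x,y in((72,165),(242,184))]
c=sum(e)/2; d=c-[499.5,146.4]; print("bar",c,np.linalg.norm(e[0]-e[1]),d)
if np.linalg.norm(d)<10: bot.sign_off(); print("handed in",bot.get_state()["t"])
E
```

```text
bar [496.77623534 140.36364226] 117.31275943327861 [-2.72376466 -6.03635774]
the job is handed in; nothing more can be done
the job is handed in; nothing more can be done
```

The job is handed in: the tray stands flat on the work plate with both sleeves upright, about 7 mm off the plate's centre, and the knob pointer is within about 1° of the tab as measured in the top camera image.

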